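# Refit the gear train of a welding turntable drive

## Task

Refit the gears of the welding turntable drive: turn the selector on the yellow control box to the blue mark (brake), then lift the red guard off the brass pinion and lay it flat, right way up, in the grey tray. Then fit every new aluminium gear on a brass shaft of its own (any of the four), rocking each one about its axis as you lower it until its teeth mesh with the pinion and it sits fully home, and only after that turn the selector to the green mark (run). Do not disturb the other things on the bench.

Things in the scene. Friction and masses are not known exactly. Their poses are not given: they have to be found in the camera images.
- gearbox: fixed round grey drive housing, 210 mm diameter, top face 30 mm above the bench. Origin: centre of its underside; z up. In the middle is the brass pinion; round it, 60 mm from the pinion axis and 90 degrees apart, stand four brass stub shafts
- seat0 (a point): seat of stub shaft 0: on its axis, on its 22 mm collar, 34 mm above the bench; the underside centre of a fitted gear lies here. The shaft, 12 mm thick, rises 17 mm above (last 3 mm tapered). Out of mesh, a gear stops on the pinion teeth 10 mm above the seat; in mesh it turns about 3 degrees either way. Rocking over one tooth pitch (26 degrees) finds a gap
- seat1 (a point): seat of stub shaft 1: on its axis, on its 22 mm collar, 34 mm above the bench; the underside centre of a fitted gear lies here. The shaft, 12 mm thick, rises 17 mm above (last 3 mm tapered). Out of mesh, a gear stops on the pinion teeth 10 mm above the seat; in mesh it turns about 3 degrees either way. Rocking over one tooth pitch (26 degrees) finds a gap
- seat2 (a point): seat of stub shaft 2: on its axis, on its 22 mm collar, 34 mm above the bench; the underside centre of a fitted gear lies here. The shaft, 12 mm thick, rises 17 mm above (last 3 mm tapered). Out of mesh, a gear stops on the pinion teeth 10 mm above the seat; in mesh it turns about 3 degrees either way. Rocking over one tooth pitch (26 degrees) finds a gap
- seat3 (a point): seat of stub shaft 3: on its axis, on its 22 mm collar, 34 mm above the bench; the underside centre of a fitted gear lies here. The shaft, 12 mm thick, rises 17 mm above (last 3 mm tapered). Out of mesh, a gear stops on the pinion teeth 10 mm above the seat; in mesh it turns about 3 degrees either way. Rocking over one tooth pitch (26 degrees) finds a gap
- pinion_top (a point): centre of the top face of the brass pinion, 44 mm above the bench, 10 mm above the seats. The pinion has 16 teeth and is 70 mm over the tips; the brake holds it, at a different angle in every start (this point's axes do not tell it)
- guard: red plastic pinion guard, 84 mm diameter, an inverted shallow cup: skirt 9 mm deep (3.5 mm wall) under a 4 mm disc, with a black cylindrical knob, 26 mm diameter, from 13 to 43 mm above the lower edge. Origin: centre of the lower edge, z up the knob. It starts over the pinion, resting on its top face, and blocks the gears until removed. 0.12 kg
- gear0: new spur gear: aluminium toothed wheel (14 teeth, 62 mm over the tips, 18 mm thick) with a blue cylindrical boss to hold it by, 28 mm diameter, 18 to 50 mm above the underside. Origin: centre of the underside, z up the boss; a tooth points along +x. Blind bore, 14.4 mm across, 18 mm deep, in the underside. 0.18 to 0.35 kg. Starts on the bench, boss up; None if absent (three or four are present)
- gear1: new spur gear: aluminium toothed wheel (14 teeth, 62 mm over the tips, 18 mm thick) with a blue cylindrical boss to hold it by, 28 mm diameter, 18 to 50 mm above the underside. Origin: centre of the underside, z up the boss; a tooth points along +x. Blind bore, 14.4 mm across, 18 mm deep, in the underside. 0.18 to 0.35 kg. Starts on the bench, boss up; None if absent (three or four are present)
- gear2: new spur gear: aluminium toothed wheel (14 teeth, 62 mm over the tips, 18 mm thick) with a blue cylindrical boss to hold it by, 28 mm diameter, 18 to 50 mm above the underside. Origin: centre of the underside, z up the boss; a tooth points along +x. Blind bore, 14.4 mm across, 18 mm deep, in the underside. 0.18 to 0.35 kg. Starts on the bench, boss up; None if absent (three or four are present)
- gear3: new spur gear: aluminium toothed wheel (14 teeth, 62 mm over the tips, 18 mm thick) with a blue cylindrical boss to hold it by, 28 mm diameter, 18 to 50 mm above the underside. Origin: centre of the underside, z up the boss; a tooth points along +x. Blind bore, 14.4 mm across, 18 mm deep, in the underside. 0.18 to 0.35 kg. Starts on the bench, boss up; None if absent (three or four are present)
- tray_in (a point): centre of the inner floor of the fixed grey open tray, 140 mm square outside, walls 5 mm thick and 25 mm high over the bench; the floor lies 5 mm above the bench. x and y along the sides
- control: fixed yellow control box, 120 mm square, top face 55 mm above the bench, with the black selector knob in the middle of the top. Origin: centre of the underside, its axes along the sides
- selector_grip (a point): point on the selector's vertical axis at the height to grip it, 92 mm above the bench. The knob is an upright bar handle 49 mm long along this frame's x, 14 mm thick along y, from 67 to 99 mm above the bench, on a 52 mm disc whose top is 69 mm above the bench. The pointer, a white stripe, lies on the -x half. The frame turns with the knob
- selector (a joint): selector angle in rad, growing clockwise as seen from above, from 0 to 2.85. Detents every 0.7 rad: 0 white mark (pointer towards the box's -x side), 0.7 small black mark, 1.4 blue mark (brake), 2.1 small black mark, 2.8 green mark (run). It clicks into the nearest detent when let go; turning takes under 0.15 N m
- jar: bystander: amber glass jar with a steel cap, 52 mm diameter, 75 mm tall, upright. Origin: centre of the underside
- bushing: bystander: plain brass cylinder, 32 mm diameter, 30 mm tall. Origin: centre of the underside
- flange: bystander: steel ring, 90 mm outside, 12 mm thick, lying flat. Origin: centre of the underside
- wrench: bystander: 180 mm steel wrench lying along its x. Origin: middle, on the bench
- brush: bystander: 200 mm wooden-handled brush lying along its x. Origin: middle, on the bench
- block: bystander: steel block, 50 x 50 x 30 mm. Origin: centre of the underside
Things that resemble listed ones, but are neither listed nor needed, are in the scene too. What is shaped like the gear3 but brown, purple or turquoise is not meant.

How it is judged:
By the outcome, as a careful person would: the job done as asked, in the order asked, and still so for the second after the job is handed in, with the robot touching nothing.
Of gear0, gear1, gear2, gear3 only 3 to 4 are there at a start; the rules pass over those that are not, and their reading is None.
At some moment in a run one of gear0, gear1, gear2, gear3 may be knocked a few centimetres aside while the robot is not near it.
Once in a run the grip may slacken for a moment while it holds something.
It also fails if it takes over 200 s, if anything falls off the work surface, if the arm or the gripper's body presses on something with over 40 N, if the wrist force passes 120 N, or if a joint passes its speed limit or range.

## Robot

A 6-joint arm with a two-finger parallel gripper is mounted at the origin on the work surface. World frame = base frame: x ahead of the robot, y to its left, z up, the work surface at z = 0. Lengths are in m, angles in rad, forces in N, time in s.
With the tool pointing down it reaches from about 0.325 to 0.9 m from the base axis. Payload 3.5 kg.
Tool frame: the origin (TCP) lies on the centre line of the jaws, within the pads' length; the fingertips stand 11 mm ahead of it and the grasp point (between the pads) lies 8 mm behind it; z points along the fingers, y is the line along which they close (so a half turn about z gives the same grasp; the last joint's range is limited). The gripper opens to 85 mm and grips with 20 to 120 N. Pads are 22 mm wide; open, the fingers measure 114 mm over their backs; the gripper's body (76 mm by 85 mm) begins 54 mm behind the grasp point. The pads swing forward as they close: fully open they stand 13 mm farther back than shut.
Start: joints at [-1.411, 0.276, -0.026, 1.268, 0, 1.467], TCP at [0.162, -0.604, 0.213] pointing down, gripper open.
Joint ranges: [-3.12, 3.12], [-0.85, 1.88], [-1.08, 1.24], [-1.95, 2.15], [-1.57, 1.53], [-3.14, 3.14]. Speed limits (rad/s): [2.57, 2.57, 3.14, 3.14, 3.14, 3.14].

## Interface

Orientations are given as [roll, pitch, yaw] about the fixed x, y, z axes, in that order (R = Rz(yaw) Ry(pitch) Rx(roll)).
In Python, from station import arm, cams, sign_off, current_clock, current_joint_positions, current_joint_vel, current_tau, current_eef_pos, current_tool_rot, current_wrist_force, current_wrist_torque, current_width, current_gripper_force gives the robot as it stands. The module is installed in compiled form; this text tells all that it offers. Calls block until the motion is done:
- arm.movep(position, orientation): joint-space move of the TCP to a pose.
- arm.move_straight(position, rotation=None, max_speed=0.15, stop_force=None): straight line of the TCP; rotation=None keeps the orientation; max_speed is the mean speed in m/s. With stop_force (N) it stops when the force on the tool has changed by that much, and returns True; else False.
- arm.move_j(angles): joint-space move.
- arm.set_gripper(opening): finger opening in m; the grip force is fixed at half the most; returns when the fingers have stopped.
- arm.hold(seconds).
- arm.inverse_kinematics(position, orientation): joint angles nearest the present ones, or None.
- cams.capture(name): name is "scene" or "top" or "wrist"; returns (picture, depth): 420x560x3 uint8, blue, green, red; 420x560 float32, m along the optical axis (not along the pixel's ray), 0 where there is no reading.
- cams.camera_info(name): a dict with "fov_y" (degrees; the focal length in pixels is half the picture's height over the tangent of half this angle, whatever the lens; pixels are square), "cx", "cy" (the principal point, pixels), "view" (4x4, takes a point from world to camera coordinates). Camera axes: x right, y down, z forward; pixel columns grow to the right and rows downward; lengths in m; the calibration is good to about 2 mm. A picture is of the moment at which its call begins: read the wrist's pose just before it. camera_info takes no time and is no camera call; for the wrist camera it gives the pose at the moment of the call.
A pose or a line that the arm cannot do raises arm.Unreachable and nothing moves.
- sign_off(): hands the job in; it is judged then, once.
Readings, each from a call of its own:
- current_clock(): time.
- current_joint_positions(): joint angles.
- current_joint_vel(): joint speeds.
- current_tau(): joint torques, N m.
- current_eef_pos(): TCP position.
- current_tool_rot(): TCP orientation.
- current_wrist_force(): force on the tool from outside, world axes, zero at the start.
- current_wrist_torque(): the same for the moment, N m.
- current_width(): finger opening in m.
- current_gripper_force(): force on a finger pad.
Only numpy, scipy, OpenCV 4.12 (cv2) and the standard library are available. Lean on these libraries where they do the work, as an engineer would, in place of code of your own. Each camera call takes 0.05 s, during which the arm holds its last target. There are 200 camera calls.

## Working session

There is one attempt and no reset: what is moved stays moved. The work goes in short steps, each a Python script; the robot and the scene stay as the last script left them, time stands still between calls to the robot, and variables do not carry over. Pictures are saved under pics/ and viewed, at most 14 in all, crops included, and the job is handed in when it is done.

```bash
ls; mkdir -p pics
python3 - <<'E'
from station import *
import cv2,numpy as np
for n in ("top","scene"):
    p,d=cams.capture(n); cv2.imwrite(f"pics/{n}0.png",p); np.save(f"pics/{n}0.npy",d)
    i=cams.camera_info(n); print(n,i["fov_y"],i["cx"],i["cy"]); print(np.round(i["view"],4).tolist())
    print((d>0).mean(), d[d>0].min(), d.max())
print(current_clock(),current_eef_pos(),current_tool_rot(),current_width())
E
```

```text
pics
top 53.28930559073972 277.11850096382 208.76382796907862
[[-0.0557, -0.9984, 0.0021, 0.0329], [-0.9772, 0.0541, -0.2055, 0.5208], [0.2051, -0.0135, -0.9786, 1.1205], [0.0, 0.0, 0.0, 1.0]]
0.9961309523809524 0.36245647 2.252303
scene 55.3435480022462 281.7442343469851 202.58904792743218
[[-0.7003, 0.7137, 0.0094, 0.3458], [0.4582, 0.4596, -0.7608, -0.178], [-0.5474, -0.5285, -0.6489, 1.3743], [0.0, 0.0, 0.0, 1.0]]
0.996016156462585 0.5958622 3.7589571
0.1 [ 0.16223674 -0.60279958  0.21215989] [-3.13957734e+00 -2.03677096e-04  2.62792458e-01] 0.08544789146687437
```

View pics/top0.png

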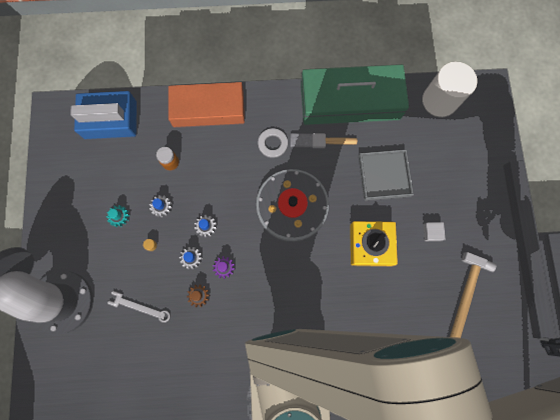

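View pics/scene0.png

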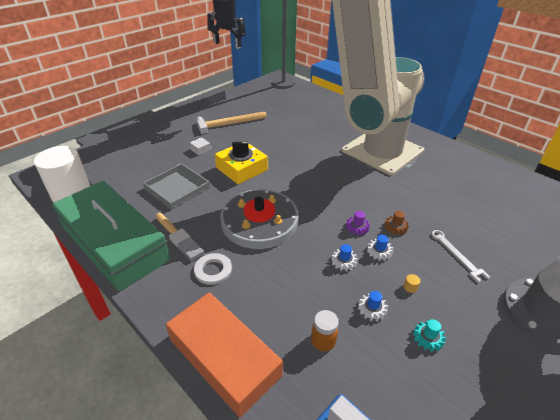

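The top view shows three blue-boss gears at (160,205), (205,225) and (190,258). The guard and drive are at (292,203), the tray is at (385,173) and the box at (375,243). The scene view shows the same three gears and no hidden fourth.

```bash
cat > h.py <<'E'
from station import *
import cv2,numpy as np
def ray(info,u,v,H=420):
    f=H/2/np.tan(np.radians(info["fov_y"])/2); V=np.array(info["view"]); R,t=V[:3,:3],V[:3,3]
    return -R.T@t, R.T@np.array([(u-info["cx"])/f,(v-info["cy"])/f,1.])
def onplane(info,u,v,z):
    c,d=ray(info,u,v); return c+d*(z-c[2])/d[2]
def proj(info,p,H=420):
    f=H/2/np.tan(np.radians(info["fov_y"])/2); V=np.array(info["view"]); q=V[:3,:3]@np.asarray(p)+V[:3,3]
    return info["cx"]+f*q[0]/q[2], info["cy"]+f*q[1]/q[2]
def mask(p,lo,hi):
    return cv2.inRange(cv2.cvtColor(p,cv2.COLOR_BGR2HSV),np.array(lo),np.array(hi))
def blobs(m,amin=20):
    n,l,s,c=cv2.connectedComponentsWithStats(m); return [(c[i],s[i],l==i) for i in range(1,n) if s[i,4]>=amin]
BLUE=((105,120,60),(125,255,255))
E
python3 - <<'E'
from h import *
for n in("top","scene"):
    p=cv2.imread(f"pics/{n}0.png"); d=np.load(f"pics/{n}0.npy"); I=cams.camera_info(n)
    print(n)
    for nm,r,z in(("blue",BLUE,.05),("red",((0,170,80),(5,255,255)),.048),("red",((175,170,80),(180,255,255)),.048),("yel",((22,150,80),(32,255,255)),.055),("brass",((14,110,60),(22,255,255)),.051)):
        for c,s,m in blobs(mask(p,*r),12):
            u,v=c; 
            dd=d[m]; q=ray(I,u,v); print(nm,np.round(c,1),s[4],"plane",np.round(onplane(I,u,v,z),3),"depthpt",np.round(q[0]+q[1]*np.median(dd),3))
p=cv2.imread("pics/top0.png")
a=cv2.resize(p[150:285,245:415],(0,0),fx=4.4,fy=4.4,interpolation=cv2.INTER_CUBIC); cv2.imwrite("pics/c1.png",a)
E
```

```text
top
blue [108.1 115.7] 1848 plane [0.831 0.486 0.05 ] depthpt [0.826 0.482 0.06 ]
blue [157.8 203.7] 102 plane [0.556 0.339 0.05 ] depthpt [0.556 0.34  0.047]
blue [203.5 224. ] 92 plane [0.491 0.212 0.05 ] depthpt [0.491 0.212 0.048]
blue [188.7 256.7] 92 plane [0.402 0.254 0.05 ] depthpt [0.402 0.254 0.049]
red [292.2 202.9] 569 plane [ 0.538 -0.04   0.048] depthpt [ 0.538 -0.04   0.048]
yel [372.7 244. ] 1248 plane [ 0.408 -0.254  0.055] depthpt [ 0.408 -0.254  0.052]
brass [327.8 139.9] 12 plane [ 0.719 -0.155  0.051] depthpt [ 0.732 -0.16   0.017]
brass [348.4 140.8] 48 plane [ 0.713 -0.215  0.051] depthpt [ 0.726 -0.222  0.017]
brass [171.7 163.8] 112 plane [0.671 0.299 0.051] depthpt [0.677 0.303 0.035]
brass [286.8 183.8] 43 plane [ 0.593 -0.028  0.051] depthpt [ 0.598 -0.028  0.035]
brass [312.2 198.1] 42 plane [ 0.548 -0.097  0.051] depthpt [ 0.551 -0.098  0.038]
brass [271.9 208.4] 44 plane [0.524 0.018 0.051] depthpt [0.528 0.018 0.035]
brass [297.7 223.1] 44 plane [ 0.479 -0.051  0.051] depthpt [ 0.481 -0.052  0.035]
brass [368.7 239.4] 435 plane [ 0.422 -0.245  0.051] d
[... 1534 characters left out ...]
.311  0.427  0.051] depthpt [-1.012  0.359 -0.304]
brass [240.3 168.7] 735 plane [ 0.46  -0.208  0.051] depthpt [ 0.443 -0.229  0.031]
brass [272.  198.6] 40 plane [ 0.491 -0.041  0.051] depthpt [ 0.483 -0.049  0.042]
brass [240.9 203.2] 47 plane [ 0.563 -0.087  0.051] depthpt [ 0.556 -0.096  0.041]
brass [165.6 223.1] 155 plane [ 0.75  -0.162  0.051] depthpt [ 0.735 -0.196  0.019]
brass [277.6 219.5] 57 plane [0.539 0.029 0.051] depthpt [0.531 0.021 0.041]
brass [245.5 224.2] 56 plane [ 0.609 -0.016  0.051] depthpt [ 0.602 -0.025  0.04 ]
brass [411.5 282.9] 233 plane [0.476 0.381 0.051] depthpt [0.453 0.374 0.024]
brass [323.2 340.3] 376 plane [0.719 0.332 0.051] depthpt [0.711 0.327 0.035]
```

View pics/c1.png

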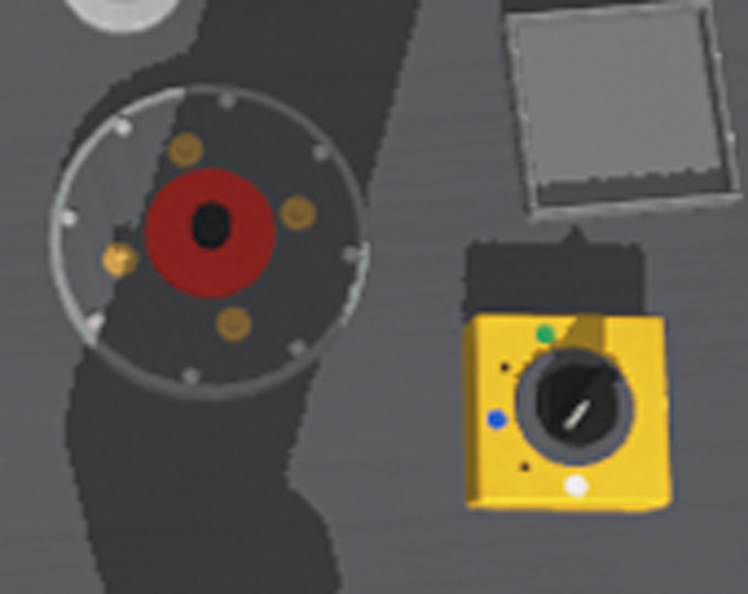

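The box marks, clockwise from white (bottom), run through blue (left) to green (top). The stripe points down-left to the first small black mark, so the selector is probably at 0.7 rad. I'll check that from close by with the wrist camera.

Run:
```python
from h import *
arm.set_gripper(0.05)
arm.movep([0.38,-0.254,0.26],[np.pi,0,0.0])
print(current_clock(),current_eef_pos(),current_tool_rot(),current_joint_positions())
I=cams.camera_info("wrist");p,d=cams.capture("wrist"); cv2.imwrite("pics/w1.png",p); print(I["fov_y"],np.round(I["view"],3).tolist())
for nm,r,z in(("blue",BLUE,.055),("green",((50,120,50),(80,255,255)),.055),("white",((0,0,190),(180,50,255)),.055),("white",((0,0,190),(180,50,255)),.099),("yel",((22,150,80),(32,255,255)),.055)):
    for c,s,m in blobs(mask(p,*r),30): print(nm,np.round(c,1),s,np.round(onplane(I,*c,z),4),np.median(d[m]))
```

```text
2.075 [ 0.38004047 -0.25472801  0.2600328 ] [ 3.14107885e+00 -1.48797449e-04 -6.40536507e-04] [-7.31747790e-01 -4.73557987e-02 -2.94160442e-01  1.32353785e+00
 -2.83141151e-04  2.41048537e+00]
69.61402757347494 [[-0.001, -1.0, 0.0, -0.256], [-0.947, 0.001, 0.321, 0.303], [-0.321, 0.0, -0.947, 0.547], [0.0, 0.0, 0.0, 1.0]]
blue [245.1 159.9] [241 156   9   9  59] [ 0.4072 -0.2115  0.055 ] 0.36299512
blue [554.9 398.5] [546 371  14  49 356] [ 0.0235 -0.6961  0.055 ] 1.3235593
green [274.5 114.6] [271 111   8   8  53] [ 0.4592 -0.2475  0.055 ] 0.3465414
white [174.2  57.2] [171  53   8   9  56] [ 0.5185 -0.1388  0.055 ] 0.34787214
white [147.7 111.7] [144 108   8   8  49] [ 0.4624 -0.1019  0.055 ] 0.36693385
white [430.4 131.9] [ 408  112   46   41 1523] [ 0.4398 -0.4299  0.055 ] 0.3776245
white [138.4 127. ] [124 119  30  14  49] [ 0.4455 -0.0887  0.055 ] 0.37618005
white [ 92.6 124.4] [ 89 121   8   8  50] [ 0.4484 -0.0359  0.055 ] 0.3720105
white [277.8 170.8] [272 165  12  13  44] [ 0.394  -0.2508  0.055 ] 0.32348436
white [500.3 201.8] [473 183  57  37 907] [ 0.3544 -0.5315  0.055 
[... 332 characters left out ...]
47.7 111.7] [144 108   8   8  49] [ 0.4624 -0.1205  0.099 ] 0.36693385
white [430.4 131.9] [ 408  112   46   41 1523] [ 0.4425 -0.409   0.099 ] 0.3776245
white [138.4 127. ] [124 119  30  14  49] [ 0.4475 -0.1088  0.099 ] 0.37618005
white [ 92.6 124.4] [ 89 121   8   8  50] [ 0.4501 -0.0624  0.099 ] 0.3720105
white [277.8 170.8] [272 165  12  13  44] [ 0.4022 -0.2514  0.099 ] 0.32348436
white [500.3 201.8] [473 183  57  37 907] [ 0.3673 -0.4984  0.099 ] 0.4111805
white [282.7 195.4] [278 191  11  10  92] [ 0.3748 -0.2568  0.099 ] 0.37724775
white [ 82.2 348.7] [ 70 341  29  22 350] [0.1648 0.0092 0.099 ] 0.5078758
white [175.4 400.7] [167 371  14  49 268] [ 0.0726 -0.1039  0.099 ] 0.54834056
```

View pics/w1.png

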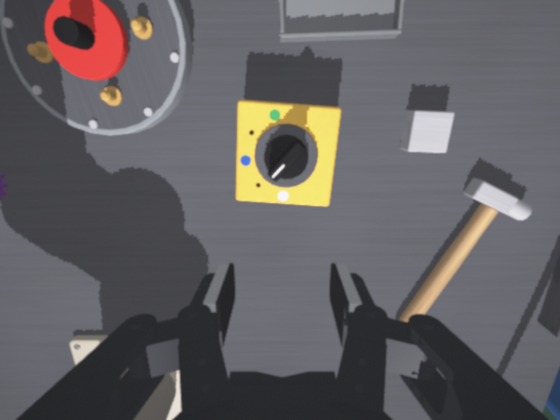

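The stripe at (278,171) points down-left to the first black mark, so the selector is at 0.7. I'll fit the marks to get the box centre and yaw, then turn it to blue.

```bash
cat >> h.py <<'E'
from scipy.optimize import least_squares
def wrap(a): return (a+np.pi)%(2*np.pi)-np.pi
def down(yaw): return [np.pi,0,wrap(yaw)]
def go(x,y,z,yaw): arm.movep([x,y,z],down(yaw))
def marks(P,th=(0,1.4,2.8)):
    f=lambda s: np.concatenate([s[:2]+s[2]*np.array([np.cos(s[3]+np.pi-t),np.sin(s[3]+np.pi-t)])-p for p,t in zip(P,th)])
    return least_squares(f,[.41,-.255,.05,0])
E
cat > box.json <<'E'
E
python3 - <<'E'
from h import *
P=[np.array(a) for a in((.3629,-.2569),(.4072,-.2115),(.4592,-.2475))]
s=marks(P); c=s.x; print("box",c,"res",np.round(s.fun*1e3,1))
st=np.array([.4022,-.2514])-c[:2]; th=wrap(c[3]+np.pi-np.arctan2(st[1],st[0])); print("stripe theta",th,np.hypot(*st))
assert abs(th-.7)<.25 and abs(c[2]-.05)<.006
x,y,b=c[0],c[1],c[3]; open("box.json","w").write(repr([x,y,b]))
yaw=b-.7+np.pi
go(x,y,.2,yaw); print(current_joint_positions()[5])
print("touch",arm.move_straight([x,y,.084],max_speed=.08,stop_force=15), current_eef_pos())
arm.set_gripper(0.0); print("w",current_width(),current_wrist_force())
for t in np.arange(.7,1.44,.12): go(x,y,.084,b-t+np.pi)
go(x,y,.084,b-1.42+np.pi)
print(current_wrist_force(),current_wrist_torque(),current_tool_rot(),b)
arm.set_gripper(.05)
print(arm.move_straight([x,y,.26],max_speed=.15), current_clock())
go(.50,-.24,.28,np.pi)
I=cams.camera_info("wrist");p,d=cams.capture("wrist"); cv2.imwrite("pics/w2.png",p)
E
```

```text
box [ 0.4118857  -0.26047162  0.04912372 -0.0740662 ] res [-0.   0.1 -0.1 -0.1  0.1  0. ]
stripe theta 0.6786053378716477 0.013270531788543568
0.07771976356613468
touch False [ 0.4123465  -0.26083366  0.08457254]
w 0.00039115264648835094 [ 0.20569232 -0.98583661  0.04923072]
[-0.1961581  -0.48660792 -0.37774412] [ 0.02916678 -0.00243081  0.06413625] [-3.14154504e+00 -1.69303759e-05  1.64945064e+00] -0.0740661980466632
False 10.125
```

View pics/w2.png

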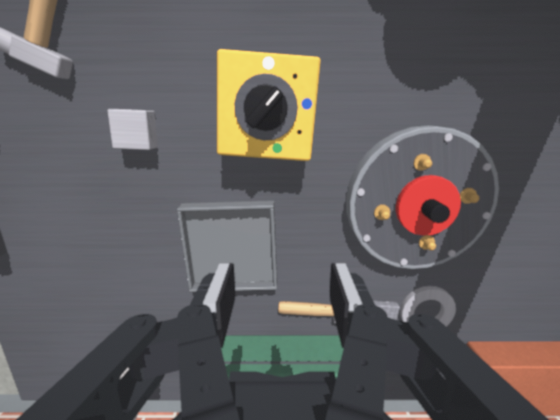

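The knob didn't turn. The stripe at (272,98) still points to the first black mark, and the jaws closed on nothing (width 0). I'll look again with the gripper in the grip pose.

Run:
```python
from h import *
p=cv2.imread("pics/w2.png"); I=cams.camera_info("wrist")
_,d=cams.capture("wrist")
for u,v in((267,104),(272,97),(258,115),(285,120)):
    c,r=ray(I,u,v); print(u,v,np.round(c+r*d[v,u],4))
x,y,b=eval(open("box.json").read()); yaw=b-.7+np.pi
go(x,y,.2,yaw); arm.move_straight([x,y,.084],max_speed=.1,stop_force=15)
p1,_=cams.capture("scene"); w1=current_width(); arm.set_gripper(0.0); print(w1,current_width(),current_gripper_force(),current_eef_pos())
p2,_=cams.capture("scene"); q,dq=cams.capture("wrist")
f=lambda p:cv2.resize(p[80:200,180:310],(0,0),fx=3,fy=3)
cv2.imwrite("pics/g1.png",np.hstack([f(p1),f(p2)]))
```

```text
267 104 [ 0.4088 -0.2568  0.0994]
272 97 [ 0.4019 -0.2514  0.1   ]
258 115 [ 0.4199 -0.2668  0.0975]
285 120 [ 0.426  -0.2373  0.0624]
0.0498230077843877 2.1211276323829128e-05 0.0 [ 0.41186594 -0.26046729  0.08401073]
```

View pics/g1.png

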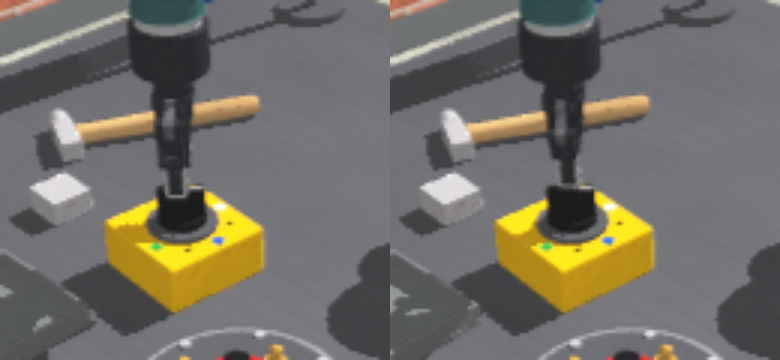

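Run:
```python
from h import *
I=cams.camera_info("scene"); p,d=cams.capture("scene"); x,y,b=eval(open("box.json").read())
cv2.imwrite("pics/g2.png",cv2.resize(p[115:165,215:270],(0,0),fx=10,fy=10,interpolation=cv2.INTER_NEAREST))
for v in range(134,158):
    c,r=zip(*[ray(I,u,v) for u in range(234,250,3)])
    print(v,[tuple(np.round((cc+rr*d[v,u]-[x,y,0])*1e3).astype(int).tolist()) for cc,rr,u in zip(c,r,range(234,250,3))])
```

```text
134 [(-120, -179, 2), (13, 4, 135), (5, 10, 134), (-144, -157, 1), (-150, -148, 3), (-158, -140, 2)]
135 [(-115, -173, 2), (13, 5, 132), (7, 11, 132), (-137, -150, 3), (-148, -146, 0), (-156, -139, 0)]
136 [(-112, -170, 1), (17, 9, 132), (7, 11, 129), (-136, -149, -1), (-141, -138, 2), (-150, -131, 1)]
137 [(-106, -162, 3), (14, 5, 125), (9, 13, 127), (-132, -144, -1), (-139, -135, 0), (-146, -127, 0)]
138 [(-99, -154, 5), (16, 8, 124), (10, 14, 124), (-126, -137, 0), (-131, -126, 3), (-140, -120, 2)]
139 [(-99, -155, 0), (16, 7, 120), (11, 15, 121), (-118, -128, 4), (-128, -123, 2), (-136, -116, 2)]
140 [(-95, -150, 0), (14, 4, 114), (9, 12, 116), (-117, -127, 1), (-124, -118, 2), (-132, -112, 1)]
141 [(-88, -141, 3), (13, 3, 110), (9, 12, 113), (-55, -52, 57), (-121, -116, 0), (-128, -107, 1)]
142 [(15, -10, 102), (11, 0, 105), (1, 2, 101), (-7, 6, 99), (-14, 12, 99), (-124, -103, 0)]
143 [(16, -9, 100), (11, -1, 101), (2, 3, 98), (-2, 12, 101), (-8, 18, 101), (-116, -94, 3)]
144 [(18, -6, 98), (10, -2, 96), (5, 5, 97), (0, 14, 99), (-7, 20, 99), (-60, -28, 54)]
145 [(19, -6, 95), 
[... 415 characters left out ...]
5)]
150 [(22, -4, 79), (14, 0, 77), (7, 6, 77), (-1, 11, 76), (-7, 19, 77), (-27, 8, 62)]
151 [(20, -7, 73), (11, -3, 71), (6, 4, 72), (-1, 11, 72), (-8, 17, 72), (-22, 14, 64)]
152 [(21, -7, 70), (14, -1, 69), (7, 6, 70), (1, 13, 70), (-4, 22, 72), (-19, 18, 63)]
153 [(24, -3, 70), (19, 6, 72), (12, 12, 71), (5, 18, 71), (-3, 22, 68), (-18, 18, 60)]
154 [(26, 0, 69), (25, 13, 74), (13, 12, 68), (9, 22, 71), (0, 25, 68), (-12, 26, 63)]
155 [(26, -1, 64), (24, 12, 69), (18, 18, 69), (10, 24, 68), (0, 25, 65), (-9, 29, 62)]
156 [(28, 2, 63), (24, 11, 65), (19, 20, 67), (12, 25, 66), (1, 26, 61), (-5, 33, 62)]
157 [(32, 6, 63), (23, 10, 61), (19, 19, 63), (13, 25, 63), (4, 30, 61), (0, 39, 63)]
```

View pics/g2.png

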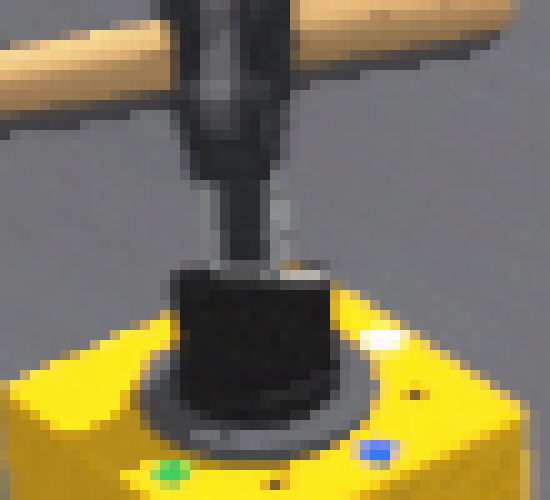

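The jaws are closed above the bar: the finger ends at z≈0.10, not 0.073 as the reported TCP implies. I'll measure where the tips really are in free space.

Run:
```python
from h import *
x,y,b=eval(open("box.json").read())
print(np.round(current_eef_pos(),4),np.round(current_joint_positions(),3))
arm.move_straight([x,y,.2],max_speed=.15)
for w in (0,.05):
    arm.set_gripper(w); e=current_eef_pos(); print("w",w,current_width(),np.round(e,4))
    for n in("wrist","scene"):
        I=cams.camera_info(n); p,d=cams.capture(n); V=np.array(I["view"]); f=210/np.tan(np.radians(I["fov_y"])/2)
        v,u=np.mgrid[:420,:560]; C=np.stack([(u-I["cx"])/f*d,(v-I["cy"])/f*d,d],-1)
        W=(C-V[:3,3])@V[:3,:3]; ok=(d>0)&(np.hypot(W[...,0]-x,W[...,1]-y)<.06)&(W[...,2]>.12)&(W[...,2]<.3)
        z=W[ok][:,2]-e[2]; print(n,ok.sum(),"lowest rel z (mm)",np.round(np.percentile(z,[0,.5,1,2,5,10])*1e3,1))
        low=W[ok][z<np.percentile(z,3)]-e; R=low.copy(); ps=b-.7+np.pi
        print(" tool xy of lowest",np.round([ (low[:,0]*np.cos(ps)+low[:,1]*np.sin(ps)).mean()*1e3,(low[:,0]*np.sin(ps)-low[:,1]*np.cos(ps)).min()*1e3,(low[:,0]*np.sin(ps)-low[:,1]*np.cos(ps)).max()*1e3],1))
    cv2.imwrite("pics/dbg.png",p)
```

```text
[ 0.4119 -0.2605  0.084 ] [-0.697  0.143 -0.486  0.942 -0.     0.077]
w 0 0.00011929258292598287 [ 0.4112 -0.26    0.1989]
wrist 29481 lowest rel z (mm) [21.6 27.  29.7 34.9 47.6 63.5]
 tool xy of lowest [  8.4 -15.   12.2]
scene 197 lowest rel z (mm) [17.9 19.1 20.8 21.  25.  30.1]
 tool xy of lowest [-0.9  0.9  7.2]
w 0.05 0.04992017123197662 [ 0.4119 -0.2605  0.2001]
wrist 26600 lowest rel z (mm) [20.7 26.3 28.6 32.1 41.1 53.2]
 tool xy of lowest [  4.3 -40.   37.1]
scene 200 lowest rel z (mm) [21.5 22.3 22.4 23.3 25.9 30.4]
 tool xy of lowest [-1.5 28.3 32.4]
```

Run:
```python
from h import *
arm.set_gripper(0)
go(.37,-.12,.1,0); print(np.round(current_eef_pos(),4))
arm.move_straight([.37,-.12,.03],max_speed=.15,stop_force=6)
r=arm.move_straight([.37,-.12,-.025],max_speed=.03,stop_force=6); print(r,np.round(current_eef_pos(),4),current_wrist_force(),current_clock())
arm.move_straight([.37,-.12,.05],max_speed=.15)
```

```text
[ 0.3703 -0.1202  0.1002]
True [ 0.3699 -0.12   -0.0181] [-0.85370148  0.95474235  6.46871772] 20.825
```

The bench touch puts the real fingertips 18 mm behind the reported TCP, where 11 mm ahead was stated. The tool is therefore effectively 29 mm shorter. From here I'll command heights by fingertip.

```bash
cat >> h.py <<'E'
OFF=-.018   # command z = fingertip z + OFF (measured by touching the bench)
def tip(x,y,z,yaw): go(x,y,z+OFF,yaw)
def line(x,y,z,v=.12,f=None,yaw=None): return arm.move_straight([x,y,z+OFF],None if yaw is None else down(yaw),max_speed=v,stop_force=f)
def tz(): return current_eef_pos()[2]-OFF
def turn_sel(t0,t1):
    x,y,b=eval(open("box.json").read()); Y=lambda t:b-t+np.pi
    arm.set_gripper(.05); tip(x,y,.16,Y(t0)); print("touch",line(x,y,.074,.08,15))
    arm.set_gripper(0); print("w",current_width())
    if current_width()<.008: return
    n=int(np.ceil(abs(t1-t0)/.15))
    for t in np.linspace(t0,t1,n+1)[1:]: tip(x,y,.074,Y(t))
    print("torque",np.round(current_wrist_torque(),3),np.round(current_wrist_force(),1))
    arm.set_gripper(.05); line(x,y,.16,.15)
E
python3 - <<'E'
from h import *
turn_sel(.7,1.42)
go(.55,-.25,.26,np.pi); print(current_clock())
I=cams.camera_info("wrist");p,d=cams.capture("wrist"); cv2.imwrite("pics/w3.png",p); np.save("pics/w3.npy",d); 
import json; json.dump({k:np.array(v).tolist() for k,v in I.items()},open("pics/w3.json","w"))
E
```

```text
touch False
w 0.01340368371226233
torque [ 0.797 -0.196 -0.05 ] [1.3 4.3 5.9]
29.525
```

View pics/w3.png

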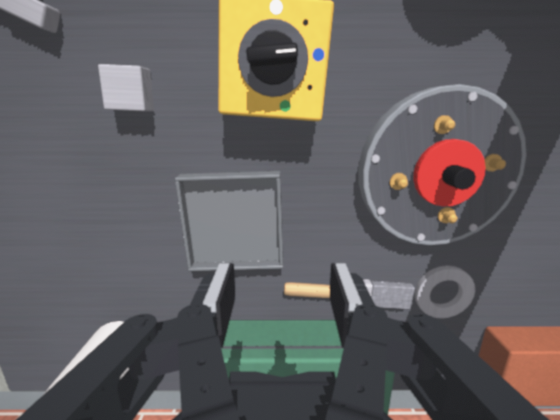

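The pointer at (286,50) now faces blue (318,54). The tray rim is at (177–283, 172–270), and the guard is still on at (450,173). Next I'll move the guard.

Run:
```python
from h import *
import json; I=json.load(open("pics/w3.json"))
c=[onplane(I,u,v,.025) for u,v in((177,176),(280,172),(283,268),(190,270))]; t=np.mean(c,0); print("tray",np.round(c,3).tolist(),t,[np.linalg.norm(c[i]-c[i-1]) for i in range(4)])
T=cams.camera_info("top"); p,d=cams.capture("top")
cc=[onplane(T,245+u/4.4,150+v/4.4,.025) for u,v in((507,14),(708,3),(740,200),(532,218))]; print("top tray",np.round(np.mean(cc,0),3))
t=(t+np.mean(cc,0))/2
g=np.array([.537,-.0395])
arm.set_gripper(.06); tip(*g,.14,np.pi/4-.2+np.pi/2*0); print(current_joint_positions())
print("touch",line(*g,.053,.1,10)); arm.set_gripper(0); print("w",current_width(),current_clock())
line(*g,.16,.12); print("w",current_width())
yaw=current_tool_rot()[2]
tip(t[0],t[1],.12,yaw); print("w",current_width())
print("touch",line(t[0],t[1],.022,.08,5),tz()); 
arm.set_gripper(.05); line(t[0],t[1],.16,.15)
tip(.43,-.0395,.25,0); print(current_clock())
I=cams.camera_info("wrist");p,d=cams.capture("wrist"); cv2.imwrite("pics/w4.png",p); np.save("pics/w4.npy",d); 
json.dump({k:np.array(v).tolist() for k,v in I.items()},open("pics/w4.json","w"))
p2,_=cams.capture("top"); cv2.imwrite("pics/t4.png",p2)
a=cv2.resize(p2[120:300,60:430],(560,272)); cv2.imwrite("pics/m4.png",np.vstack([p[:320],a]))
```

```text
tray [[0.546, -0.389, 0.025], [0.541, -0.253, 0.025], [0.683, -0.249, 0.025], [0.686, -0.386, 0.025]] [ 0.61423575 -0.31942807  0.025     ] [np.float64(0.14013001219668778), np.float64(0.13635980929370264), np.float64(0.14225100568819712), np.float64(0.13690237020666357)]
top tray [ 0.613 -0.322  0.025]
[-1.93679382e-01  1.90738112e-01 -3.36869164e-01  1.04277947e+00
 -2.53740172e-05  2.36249459e+00]
touch False
w 0.024286594070947125 33.7833
w 0.024497510370525707
w 0.024128761816039224
touch True 0.02402341572160698
39.8167
```

View pics/m4.png

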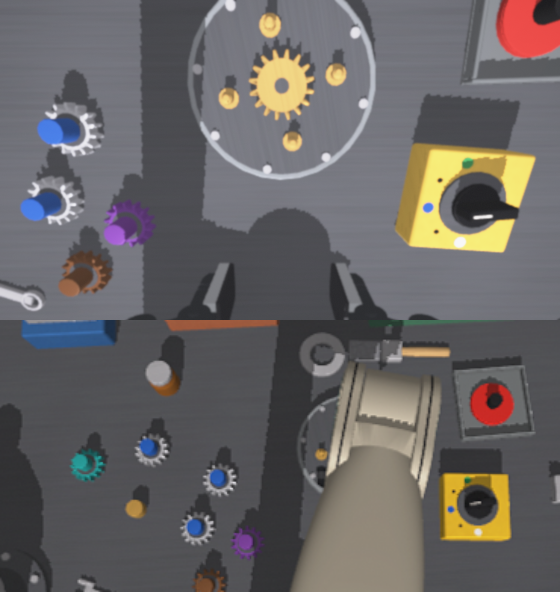

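Shown here: the guard lies upright in the tray (lower inset (493,405)), the selector is on blue, and the pinion (282,86) and four shafts are clear. Next I'll locate the shafts, centre the first gear with two crossed grips, and view it from the same relative pose to cancel camera bias.

```bash
cat >> h.py <<'E'
import json
def gears():
    """blue bosses from the top camera, world xy (top face z=.05)"""
    T=cams.camera_info("top"); p,_=cams.capture("top")
    return [onplane(T,*c,.05)[:2] for c,s,m in blobs(mask(p,*BLUE),40) if s[4]<300 and onplane(T,*c,.05)[1]>.1]
def wview(name,x,y):
    """wrist picture with the TCP 107 mm short of (x,y), tip 0.25 high, yaw 0"""
    tip(x-.107,y,.25,0) ; I=cams.camera_info("wrist"); p,d=cams.capture("wrist"); cv2.imwrite(f"pics/{name}.png",p); return I,p,d
def centre(x,y,ya,yb,op=.05):
    arm.set_gripper(op); tip(x,y,.10,ya); r=[line(x,y,.022,.12,8)]
    arm.set_gripper(0); r.append(current_width()); arm.set_gripper(op)
    line(x,y,.056,.15); tip(x,y,.056,yb); line(x,y,.022,.12,8); arm.set_gripper(0); r.append(current_width()); return r
E
python3 - <<'E'
from h import *
I=json.load(open("pics/w4.json")); p=cv2.imread("pics/w4.png")
bl=sorted([(s[4],c) for c,s,m in blobs(mask(p,(12,110,90),(28,255,255)),80) if c[1]<200 and 200<c[0]<380],key=lambda t:-t[0])
print([(a,np.round(c,1).tolist()) for a,c in bl])
pc=onplane(I,*bl[0][1],.044)[:2]; S=np.array([onplane(I,*c,.041)[:2] for a,c in bl[1:5]])
d=S-S.mean(0); a=np.arctan2(d[:,1],d[:,0]); ph=np.angle(np.mean(np.exp(4j*a)))/4
print("pinion",pc,"shaft mean",S.mean(0),"r",np.hypot(*d.T),"a",np.degrees(a),"ph",ph,ph*57.3)
json.dump([pc.tolist(),ph],open("seat.json","w"))
G=gears(); print(np.round(G,3))
g=min(G,key=lambda q:np.hypot(*(q-[.491,.212])))
print(centre(*g,np.pi,np.pi/2)); arm.set_gripper(.05); line(*g,.12,.2)
I,p,d=wview("w5",*g)
print("true",g,[(s[4],np.round(c,1).tolist(),np.round(onplane(I,*c,.05)[:2],4)) for c,s,m in blobs(mask(p,*BLUE),300)],current_clock())
E
```

```text
[(np.int32(2419), [281.3, 83.8]), (np.int32(368), [269.7, 24.8]), (np.int32(310), [335.2, 73.9]), (np.int32(285), [228.6, 97.8]), (np.int32(237), [291.9, 140.7])]
pinion [ 0.54098655 -0.04045038] shaft mean [ 0.53907004 -0.0405213 ] r [0.05853432 0.05843607 0.05862952 0.05860928] a [  11.57931848  -78.28743384  101.63918849 -168.23144158] ph 0.20376558265416586 11.675767886083703
[[0.556 0.339]
 [0.491 0.212]
 [0.402 0.254]]
[False, 0.026513778672858927, 0.026611314009478148]
true [0.4906179  0.21166218] [(np.int32(966), [151.6, 16.0], array([0.5548, 0.3383])), (np.int32(619), [254.6, 83.0], array([0.4942, 0.239 ])), (np.int32(495), [242.6, 167.8], array([0.4053, 0.2554]))] 51.3417
```

View pics/w5.png

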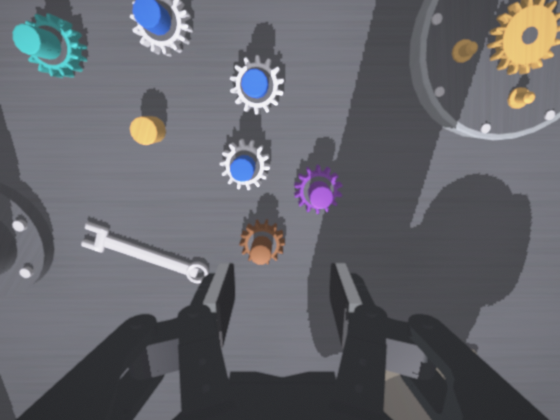

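Gear B, at (254,83), now sits 27 mm from where I centred it, while the other two are unchanged. It was knocked aside after I released it. I'll re-centre it and take the bias view again.

Run:
```python
from h import *
g=np.array([.4925,.2385])
print(centre(*g,np.pi,np.pi/2)); arm.set_gripper(.05); line(*g,.12,.2)
I,p,d=wview("w6",*g)
for c,s,m in blobs(mask(p,*BLUE),300):
    q=onplane(I,*c,.05)[:2]; print(s[4],np.round(c,1),np.round(q,4),"bias",np.round((q-g)*1e3,1))
print(current_clock(), np.round(gears(),3))
```

```text
[False, 0.02600510784820518, 0.026226335548986665]
954 [177.9  17.5] [0.5554 0.3394] bias [ 62.9 100.9]
602 [281.2  85.9] [0.4933 0.238 ] bias [ 0.8 -0.5]
482 [265.2 169.4] [0.4054 0.2565] bias [-87.1  18. ]
63.1167 [[0.556 0.339]
 [0.491 0.235]]
```

```bash
cat >> h.py <<'E'
DZ=.022  # fingertip above gear underside when held
def fit(sx,sy,yaw):
    tip(sx,sy,.14,yaw); print("w",current_width()); line(sx,sy,.084,.12)
    # onto the shaft: spiral if it stops on the shaft end
    offs=[(0,0)]+[(r*np.cos(a),r*np.sin(a)) for r in(.0012,.0022,.0032) for a in np.arange(0,2*np.pi,np.pi/3)]
    for ox,oy in offs:
        x,y=sx+ox,sy+oy
        line(x,y,.078,.1); hit=line(x,y,.056,.06,7); z=tz(); print("off",np.round([ox*1e3,oy*1e3],1),hit,round(z,4),np.round(current_wrist_force(),1))
        if z<.0705: break
    else: return None
    for a in (0,4,8,12,16,-4,-8,-12,-16):
        if z<.060: break
        line(x,y,.0675,.05); tip(x,y,.0675,yaw+np.radians(a)); hit=line(x,y,.0555,.06,8); z=tz(); print("rock",a,hit,round(z,4),current_width())
    return x,y,z
def pick(g,ya=np.pi,yb=np.pi/2):
    r=centre(*g,ya,yb); print(r); line(*g,.15,.15); print("held",current_width())
E
python3 - <<'E'
from h import *
I=json.load(open("pics/w4.json")); p=cv2.imread("pics/w4.png"); m=mask(p,(12,110,90),(28,255,255))
n=[b for b in blobs(m,1000) if 200<b[0][0]<380 and b[0][1]<200][0]
pts=np.argwhere(n[2])[:,::-1].astype(np.float32); (cc,r)=cv2.minEnclosingCircle(pts); print("circle",cc,r,r*2*.386/302,onplane(I,*cc,.044))
sh=[b for b in blobs(m,80) if 200<b[0][0]<380 and b[0][1]<200 and b[1][4]<1000]
# collars/shafts: straight down rays per shaft, mean on a few planes
for z in(.034,.04,.05): print(z,np.mean([onplane(I,*b[0],z) for b in sh],0))
C=np.array([.5388,-.0400]); ph=json.load(open("seat.json"))[1]
s=C+.06*np.array([np.cos(ph-np.pi/2),np.sin(ph-np.pi/2)]); print("seat",s)
pick(np.array([.4925,.2385])); print(fit(*s,np.pi/2),current_clock())
E
```

```text
circle (281.0, 84.0) 34.71320724487305 0.08873707282464235 [ 0.54080997 -0.0401533   0.044     ]
0.034 [ 0.53958943 -0.04050776  0.034     ]
0.04 [ 0.53914424 -0.04051937  0.04      ]
0.05 [ 0.53840225 -0.04053872  0.05      ]
seat [ 0.55094151 -0.09875869]
[False, 0.026359333057108244, 0.026392146841769906]
held 0.026589444686117385
w 0.02650733133594254
off [0. 0.] True 0.0654 [-0.5 -1.1  3.9]
rock 0 True 0.0631 0.026022894042257848
rock 4 True 0.0613 0.026080818391847938
rock 8 True 0.0565 0.026207385998931316
(np.float64(0.5509415061152039), np.float64(-0.0987586915209526), np.float64(0.05654593224192225)) 75.675
```

```bash
cat >> h.py <<'E'
def check(x,y,yaw):
    arm.set_gripper(.05); line(x,y,.10,.12); arm.set_gripper(0); h=line(x,y,.078,.03,5); z=tz(); f=current_wrist_force(); line(x,y,.13,.15)
    print("boss top touch",h,round(z,4),"force",np.round(f,1),"-> underside over seat mm",round((z-.084)*1e3,1)); return z
E
python3 - <<'E'
from h import *
check(.5509,-.0988,np.pi/2)
I,p,d=wview("w7",.5388,-.04)
for c,s,m in blobs(mask(p,*BLUE),100):
    q=ray(I,*c); e=cv2.erode(m.astype(np.uint8),np.ones((5,5)))>0
    print(s[4],np.round(c,1),"depth pt",np.round(q[0]+q[1]*np.median(d[e]),4))
print(current_clock(),np.round(gears(),3))
E
```

```text
boss top touch True 0.0839 force [-1.2  0.8  7. ] -> underside over seat mm -0.1
853 [340.5  70.2] depth pt [ 0.55   -0.0953  0.0844]
800 [ 40.4 206.5] depth pt [0.4061 0.2483 0.0469]
79.6917 [[0.556 0.339]
 [0.402 0.254]]
```

View pics/w7.png

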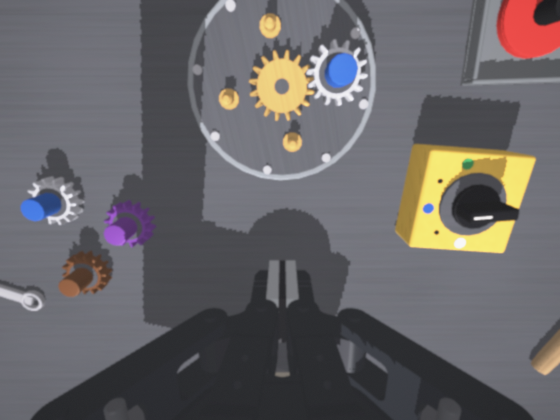

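The first gear is home: boss top at 83.9 mm against a nominal 84, in mesh at (338,72). Now the second gear.

```bash
cat > do.py <<'E'
import sys
from h import *
gx,gy,k=map(float,sys.argv[1:4]); C=np.array([.5388,-.0400]); ph=json.load(open("seat.json"))[1]+k*np.pi/2
s=C+.06*np.array([np.cos(ph),np.sin(ph)]); 
pick(np.array([gx,gy]))
if current_width()<.02: sys.exit("lost")
r=fit(*s,np.pi/2); print(r,current_clock())
if r and r[2]<.060: check(r[0],r[1],0); print(np.round(gears(),3),current_clock())
E
python3 do.py .402 .2545 1
```

```text
[False, 0.026666087252818667, 0.026245326295570935]
held 0.026000004477412113
w 0.026460983322928764
off [0. 0.] True 0.057 [-0.3 -0.2  5.1]
(np.float64(0.526658493884796), np.float64(0.018758691520952595), np.float64(0.057027866009894)) 89.725
boss top touch True 0.0839 force [-0.8 -0.3  7. ] -> underside over seat mm -0.1
[[0.556 0.339]] 92.2
```

```bash
python3 do.py .5555 .3395 2
```

```text
[False, 0.026438934386925763, 0.02649052096869008]
held 0.026337551063323382
w 0.026229005473387412
off [0. 0.] True 0.0575 [-0.9 -1.5  4.8]
(np.float64(0.48004130847904736), np.float64(-0.05214150611520389), np.float64(0.057466377219695275)) 101.725
boss top touch True 0.0839 force [-0.3  0.3  6.9] -> underside over seat mm -0.1
[] 104.1917
```

All three are home. Before switching to run, I'll check for a missed fourth gear and confirm the selector is still on brake.

Run:
```python
from h import *
tip(.30,-.30,.30,0)
a,_=cams.capture("top"); b,_=cams.capture("scene")
cv2.imwrite("pics/end.png",np.vstack([cv2.resize(a[60:340],(600,300)),cv2.resize(b[100:],(540,300))[:, :].copy() if 0 else cv2.resize(b[100:],(600,300))]))
```

```text
(no output)
```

View pics/end.png

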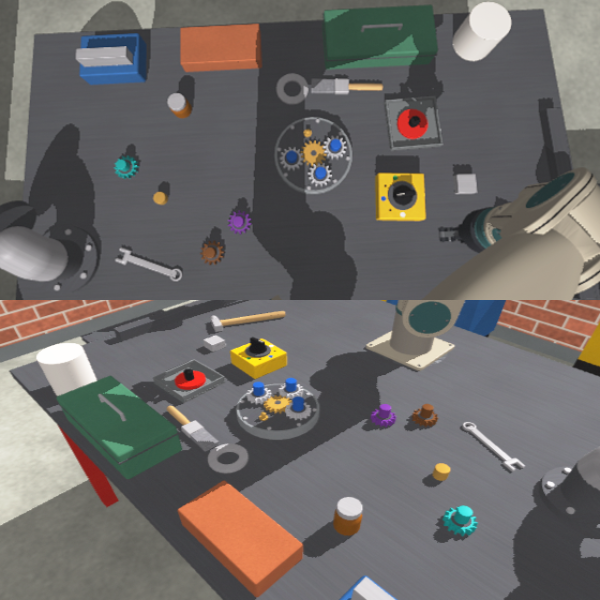

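The three gears are fitted (top view (291,157), (335,147), (320,174)), the guard is in the tray, no blue gear is left on the bench, and the other objects haven't moved. Now I'll turn the selector to green.

Run:
```python
from h import *
turn_sel(1.4,2.8)
go(.55,-.25,.26,np.pi); print(current_clock())
p,d=cams.capture("wrist"); cv2.imwrite("pics/w8.png",p)
```

```text
touch False
w 0.013068785880824394
torque [ 0.711  0.76  -0.043] [-3.9  2.7  9.8]
115.125
```

View pics/w8.png

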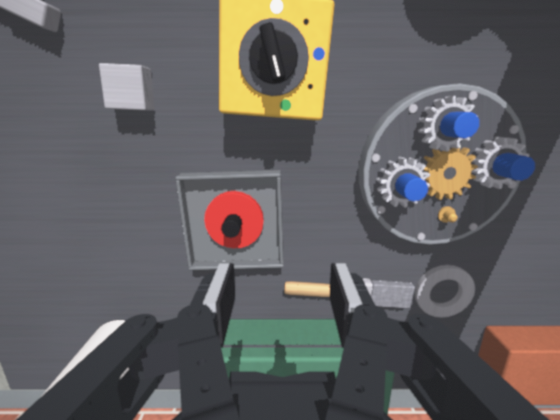

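The pointer at (276,66) faces green (285,105). The guard is flat in the tray and all three gears are in mesh, so I'm handing in.

```bash
python3 -c "
from station import *
arm.hold(.3); print(sign_off())"
```

```text
the job is handed in; nothing more can be done
None
```

The job is handed in, at about 115 s of the 200 s allowed: selector to brake, guard flat and upright in the tray, all three gears that were present meshed and fully home, then selector to run, with the other things on the bench undisturbed.

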